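# Gauge a flanged bushing and present it to the inspection camera

## Robot

A 6-joint arm with a two-finger parallel gripper is mounted at the origin on a cart in front of the work surface, level with it; the furniture and walls round the work are solid. World frame = base frame: x ahead of the robot, y to its left, z up, the work surface at z = 0. Lengths are in m, angles in degrees, forces in N, time in s.
With the tool pointing down it reaches from about 0.25 to 0.725 m from the base axis. Payload 9.7 kg.
Tool frame: the origin (TCP) lies at the centre of the arm's flange, where the gripper is bolted on; the fingertips stand 173 mm ahead of it and the grasp point (between the pads) lies 155 mm ahead of it; z points along the fingers, y is the line along which they close (so a half turn about z gives the same grasp; the last joint's range is limited). The gripper opens to 85 mm and grips with 20 to 120 N. Pads are 22 mm wide; open, the fingers measure 114 mm over their backs; the gripper's body (76 mm by 85 mm) begins 54 mm behind the grasp point. The pads swing forward as they close: fully open they stand 13 mm farther back than shut.
Start: joints at [71.792, 4.979, 10.078, 95.1, 0, 90], TCP at [0.172, 0.522, 0.405] pointing down, gripper open.
Joint ranges: [-179.16, 179.16], [-48.56, 103.87], [-65.8, 70.77], [-126.05, 130.52], [-82.76, 87.17], [-180, 180]. Speed limits (degrees/s): [127.2, 127.2, 147.25, 180, 180, 180].

## Interface

Orientations are given as [roll, pitch, yaw] about the fixed x, y, z axes, in that order (R = Rz(yaw) Ry(pitch) Rx(roll)).
In Python, from workcell import monitor, camera, get_calibration, bot gives the robot as it stands.
- The arm moves only by the tool carry_out, never from a script. Its argument "targets" is text: rows parted by semicolons, each of 7 numbers parted by spaces: the shift along the tool's x, y, z in units of 0.04 m (1.0 is 0.04 m), then the turn, a rotation vector about the tool's x, y, z in units of 0.1 rad (1.0 is 0.1 rad), then the opening, from -1 (shut) to 1 (fully open), so that 0 is half open. A call has exactly 8 rows; each row shifts and turns the commanded pose from where the row before left it, along the tool's axes as they then stand; what a row does not reach is not made up. A row lasts 1/12 s, in which the tool goes at most 41.7 mm and 7.16 degrees, less where a joint would pass 70% of its speed; a pose out of reach is approached as far as the arm can. A call with a number of a shift or a turn outside -1 to 1 is refused whole. A call with a gripper value outside its range is refused whole. The fingers move at their own pace and stop on an object; "newtons" is the grip in N (left out, the last holds). Time passes only in rows, so rows that do not move let the fingers close, or fill a call up. It gives the time, the measured TCP pose, the force, the opening and the grip force at its end, in the units of the state.
- monitor.get_obs(): the state, without advancing time (a new reading comes with each control period).
- camera(name): name is "side" or "top"; returns the picture (384x512x3 uint8, red, green, blue); there is no depth.
- get_calibration(name): a dict with "fx", "fy", "cx", "cy" (pixels), "view" (4x4, takes a point from world to camera coordinates). Camera axes: x right, y down, z forward; pixel columns grow to the right and rows downward; lengths in m; the calibration is good to about 2 mm. A picture is of the moment at which its call begins. get_calibration takes no time and is no camera call.
- bot.job_done(): hands the job in; it is judged then, once.
The state is a dict: "time": time; "q": joint angles; "qd": joint speeds; "joint_efforts": joint torques, N m; "ee_pos": TCP position; "tcp_rot": TCP orientation; "wrist_force": force on the tool from outside, world axes, zero at the start; "torque": the same for the moment, N m; "opening": finger opening in m; "grasp_force": force on a finger pad.
Only numpy, scipy, OpenCV 4.12 (cv2) and the standard library are available. Lean on these libraries where they do the work, as an engineer would, in place of code of your own. Each camera call takes 0.05 s, during which the arm holds its last target. There are 200 camera calls.

## Task

Two flanged steel bushings stand on the bench, alike outside; pick up the one with the wide bore and leave the other alone. Test it on the gauge by sliding it, flange down, over the upright pin until the flange lies on the shoulder, then lift it off and present it to the inspection camera: flange face square to the lens, its centre at the camera's focus point, without touching the camera or its stand. Finish still holding the bushing there, steady in the air.

Things in the scene. Friction and masses are not known exactly. Their poses are not given: they have to be found in the camera images.
- wide_bushing: the bushing to use: plain steel, standing upright on its flange. Flange 54 mm diameter, 6 mm thick, at the bottom; above it a tube of 36 mm outer diameter; 50 mm tall overall; straight through bore of 26 mm, so the wall at the top is 5 mm thick. About 0.25 kg. Origin: centre of the flange face (the underside as it stands); z runs along the bore from flange to tube end (up as it stands). Round, so yaw means nothing
- wide_bushing_top (a point): centre of the tube end of the wide-bored bushing, 50 mm from its flange face along its z
- narrow_bushing: the bushing to leave alone: same outside, but the bore is only 14 mm (wall at the top 11 mm thick) and does not go on the pin. Same origin and axes. It and the wide one may stand in either place
- gauge: fixed steel gauge: plate 90 x 90 x 14 mm on the bench, a round shoulder of 64 mm diameter on it up to 20 mm above the bench, and an upright pin of 22 mm diameter in its centre. Origin: centre of the underside, z up along the pin
- seat (a point): centre of the shoulder's upper face at the foot of the pin, 20 mm above the bench; the bushing's flange face lies here when fully on
- pin_tip (a point): top of the pin, 43 mm above the shoulder (63 mm above the bench); the upper 12 mm taper from 22 to 12 mm diameter
- camera_stand: fixed stand of the inspection camera: round foot of 84 mm diameter, post and fork. Origin: centre of the underside; its -x side is the side to which the camera looks
- camera: grey inspection camera (box 44 x 50 x 40 mm, black lens barrel) in the fork, fixed, at 95 mm above the bench, looking up at 62 degrees above level and back towards the robot's side; its heading varies. Origin: centre of the box; x runs along the lens axis, backwards: from the focus point into the lens. Lens front at x = -55 mm
- focus (a point): focus point in the air, on the lens axis 100 mm in front of the lens front (155 mm from the camera's origin), about 232 mm above the bench. Same axes as the camera: x points from here into the lens, 62 degrees below level. When presented, the bushing's flange face is centred here and faces the lens, so the bushing's z points opposite to this x: the bushing leans 28 degrees from upright, with its tube end up and away from the camera, where the gripper is
Things that resemble listed ones, but are neither listed nor needed, are in the scene too. Leave any brown, turquoise or yellow look-alike of the wide_bushing alone.

How it is judged:
By the outcome, as a careful person would: the job done as asked, in the order asked, and still so for the second after the job is handed in, while the arm keeps its last pose, push and grip.
It also fails if it takes over 51 s, if anything falls off the work surface, if the arm or the gripper's body presses on something with over 40 N, if the wrist force passes 120 N, or if a joint passes its speed limit or range.

## Working session

There is one attempt and no reset: what is moved stays moved. The work goes in short steps, Python scripts to look and compute and a tool call to move; the robot and the scene stay as the last step left them, time stands still between calls to the robot, and variables do not carry over. Pictures are saved under pics/ and viewed, at most 10 in all, crops included, and the job is handed in when it is done.

Besides the shell and the picture viewer there is one more tool, called after "Emit:" by a JSON object that holds its "op" and its "data", one argument or row to a line. carry_out: Moves the arm, as the interface text tells. Shifts and turns lie within -1 to 1; 1 stands for 0.04 m of shift or 0.1 rad of turn. Its arguments: {"type":"object","properties":{"targets":{"type":"string"},"newtons":{"type":"number"}},"required":["targets"]}

```bash
mkdir -p pics; ls; python3 - <<'E'
from workcell import monitor,camera,get_calibration,bot
import cv2,numpy as np
o=monitor.get_obs();print({k:np.round(v,3) for k,v in o.items()})
for n in("side","top"):
    im=camera(n);np.save(f'pics/{n}.npy',im);cv2.imwrite(f'pics/{n}1.png',im[:,:,::-1]);print(n,get_calibration(n))
E
```

```text
pics
{'time': np.float64(0.0), 'q': array([ 7.1793e+01,  5.0100e+00,  1.0033e+01,  9.5101e+01, -3.0000e-03,
        9.0000e+01]), 'qd': array([-0.013, -0.017, -0.007, -0.021, -0.081, -0.002]), 'joint_efforts': array([-0.0000e+00, -5.2039e+01,  4.6481e+01,  1.6000e-02, -0.0000e+00,
       -0.0000e+00]), 'ee_pos': array([0.172, 0.522, 0.404]), 'tcp_rot': array([-1.79922e+02,  3.00000e-03,  1.61793e+02]), 'wrist_force': array([0.142, 0.72 , 0.593]), 'torque': array([-0.004, -0.034,  0.004]), 'grasp_force': np.float64(0.0), 'opening': np.float64(0.086)}
side {'fx': 360.96192800955026, 'fy': 360.96192800955026, 'cx': 255.46122546954422, 'cy': 183.4105749964372, 'view': array([[ 0.99742778,  0.06972179,  0.01663447, -0.59008819],
       [ 0.05618166, -0.61632024, -0.78548901,  0.05611973],
       [-0.04451353,  0.78440311, -0.61865201,  1.1406299 ],
       [ 0.        ,  0.        ,  0.        ,  1.        ]])}
top {'fx': 471.2322091040562, 'fy': 471.2322091040562, 'cx': 256.808374939941, 'cy': 194.31077820043305, 'view': array([[ 0.0036587 , -0.99998501, -0.00407251, -0.06459394],
       [-0.99785324, -0.00338455, -0.06540231,  0.60343171],
       [ 0.06538755,  0.00430306, -0.99785067,  1.41717799],
       [ 0.        ,  0.        ,  0.        ,  1.        ]])}
```

View pics/side1.png

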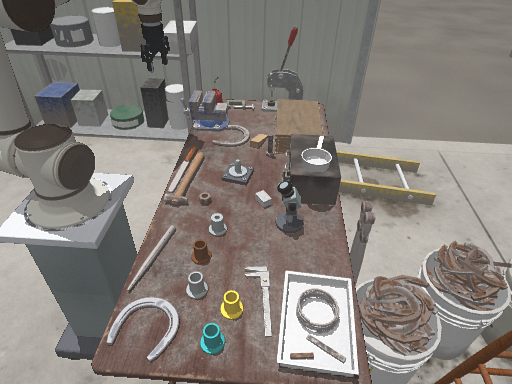

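View pics/top1.png

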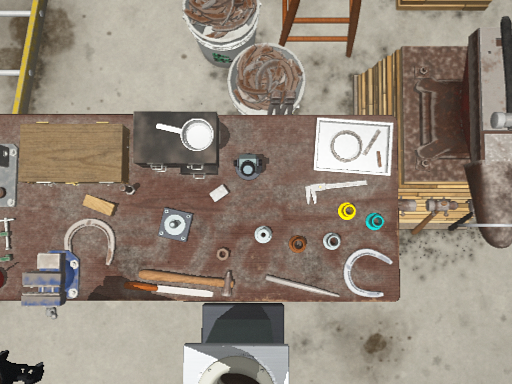

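The side view shows grey bushings at about (217,224) and (197,285), which are (263,235) and (332,241) in the top view. Brown (298,243), yellow (347,211) and turquoise (375,221) look-alikes stand among them, along with a small brown nut at (222,254). The gauge is at (176,224) and the camera at (249,166). I'll take one close crop to compare bores.

```bash
cat > h.py <<'E'
import numpy as np,cv2
from workcell import get_calibration
def ray(n,u,v):
    c=get_calibration(n);V=np.array(c["view"]);R,t=V[:3,:3],V[:3,3]
    return -R.T@t, R.T@np.array([(u-c["cx"])/c["fx"],(v-c["cy"])/c["fy"],1])
def onz(n,u,v,z):
    o,d=ray(n,u,v);return o+d*(z-o[2])/d[2]
def proj(n,p):
    c=get_calibration(n);q=np.array(c["view"])@np.append(p,1);return np.array([c["cx"]+c["fx"]*q[0]/q[2],c["cy"]+c["fy"]*q[1]/q[2]])
def tri(u1,u2):
    a,d=ray("side",*u1);b,e=ray("top",*u2)
    s=np.linalg.lstsq(np.c_[d,-e],b-a,rcond=None)[0]
    return (a+d*s[0]+b+e*s[1])/2, np.linalg.norm(a+d*s[0]-b-e*s[1])
E
python3 - <<'E'
import numpy as np,cv2
s=np.load('pics/side.npy');t=np.load('pics/top.npy')
def cr(im,u,v,h=20,w=25,k=8):return cv2.resize(im[v-h:v+h,u-w:u+w],None,fx=k,fy=k,interpolation=cv2.INTER_CUBIC)
c=np.vstack([np.hstack([cr(t,263,235,17,17,8),cr(t,332,241,17,17,8),cr(t,176,224,17,17,8)]),np.hstack([cr(s,217,222,17,17,8),cr(s,197,284,17,17,8),cr(t,249,166,17,17,8)])])
cv2.imwrite('pics/crop1.png',cv2.resize(c,(768,512))[:,:,::-1] if 0 else cv2.resize(c,(798,532))[:,:,::-1]);print(c.shape)
E
```

```text
(544, 816, 3)
```

View pics/crop1.png

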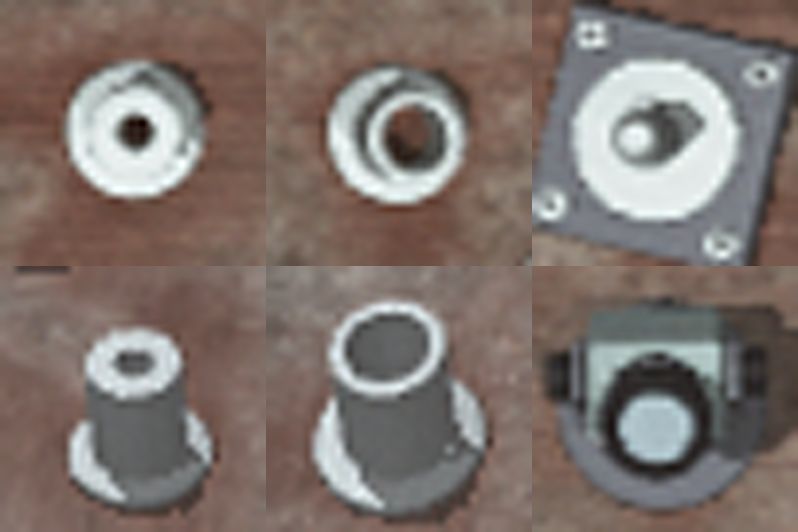

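The wide bore is the right-hand one: top (332,241), side (197,285). The narrow one is at top (263,235). Next I'll measure both, plus the gauge and the camera.

```bash
python3 - <<'E'
import numpy as np,cv2
from h import *
s=np.load('pics/side.npy');t=np.load('pics/top.npy')
def blob(im,u,v,r,lo,hi=255,sat=45):
    hsv=cv2.cvtColor(im,cv2.COLOR_RGB2HSV)
    m=((hsv[...,2]>=lo)&(hsv[...,2]<=hi)&(hsv[...,1]<sat)).astype(np.uint8)
    w=np.zeros_like(m);cv2.circle(w,(u,v),r,1,-1);m&=w
    cs=cv2.findContours(m,cv2.RETR_EXTERNAL,cv2.CHAIN_APPROX_NONE)[0];return max(cs,key=cv2.contourArea)
for n,u,v in(("wide",331,241),("narrow",263,235)):
    c=blob(t,u,v,14,90);(x,y),r=cv2.minEnclosingCircle(c);e=cv2.fitEllipse(c);print(n,np.round((x,y,r),2),np.round(e[0]+e[1],2),onz("top",*e[0],.003).round(4))
c=blob(t,176,224,14,190);e=cv2.fitEllipse(cv2.convexHull(c));print("shoulder",np.round(e[0]+e[1],2),onz("top",*e[0],.02).round(4))
# tube end of wide: tile estimate
print("tubeend",onz("top",333.7,241.0,.05),onz("side",197-17+386/7.82%34-0.5-34*0,284-17+(346-266)/7.82-.5,.05))
print("pin", onz("top",176-17+(635-532)/7.82-.5,224-17+137/7.82-.5,.063))
def cr(im,u,v,h,w,k):return cv2.resize(im[v-h:v+h,u-w:u+w],None,fx=k,fy=k,interpolation=cv2.INTER_CUBIC)
c=np.hstack([cr(t,249,168,25,20,10),cr(s,290,208,25,20,10)])
cv2.imwrite('pics/crop2.png',c[:,:,::-1])
E
```

```text
wide [331.24 240.63   8.91] [331.28 240.68  16.81  17.21] [ 0.4632 -0.291   0.003 ]
narrow [262.68 234.23   8.77] [262.68 234.14  16.35  17.05] [ 0.4824 -0.0808  0.003 ]
shoulder [174.18 224.41  20.04  20.51] [0.5112 0.1882 0.02  ]
tubeend [ 0.46379205 -0.29095103  0.05      ] [ 0.46627813 -0.29114797  0.05      ]
pin [0.51223103 0.18790609 0.063     ]
```

View pics/crop2.png

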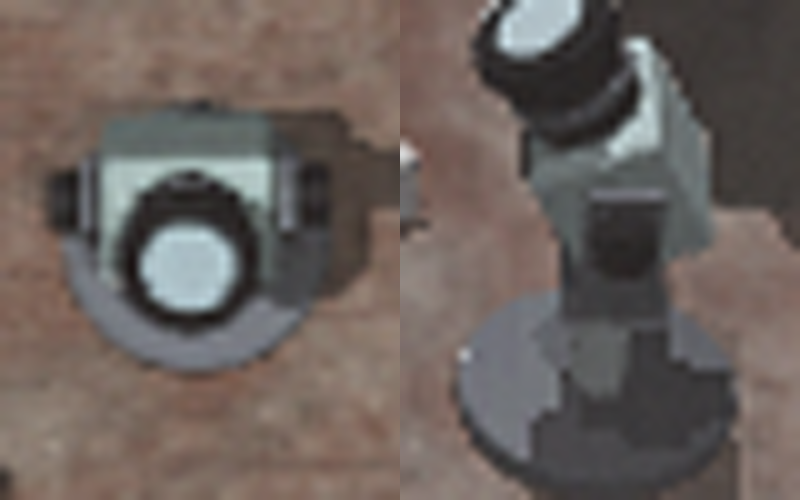

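```bash
python3 - <<'E'
import numpy as np,cv2
from h import *
s=np.load('pics/side.npy');t=np.load('pics/top.npy')
def blob(im,u,v,r):
    hsv=cv2.cvtColor(im,cv2.COLOR_RGB2HSV);m=(hsv[...,2]>=140).astype(np.uint8)
    w=np.zeros_like(m);cv2.circle(w,(u,v),r,1,-1);m&=w
    n,l,st,ce=cv2.connectedComponentsWithStats(m);k=min(range(1,n),key=lambda i:np.hypot(*(ce[i]-(u,v)))-st[i,4]*.1);print(st[k],ce[k].round(2));return ce[k]
a=blob(s,283,184,8);b=blob(t,247,169,6)
P,e=tri(a,b);print("lens",P.round(4),e, onz("top",*b,.1436).round(4),onz("side",*a,.1436).round(4))
k1=np.array([229+6.2-.5,143+19.9-.5]);k2=np.array([229+31.5-.5,143+19.8-.5])
A=onz("top",*k1,.095);B=onz("top",*k2,.095);print("knobs",A.round(4),B.round(4),"mid",((A+B)/2).round(4))
d=A-B; print("heading",np.degrees(np.arctan2(d[0],-d[1]))) 
print("foot",onz("top",229+19.4-.5,143+37.2-.5-14.2,.005).round(4))
E
```

```text
[280 182   8   6  34] [283.41 184.65]
[243 166   9   8  60] [247.22 169.32]
lens [ 0.6672 -0.0358  0.1428] 0.0033702858584340784 [ 0.6655 -0.0359  0.1436] [ 0.6689 -0.0365  0.1436]
knobs [0.6913 0.0017 0.095 ] [ 0.6918 -0.0717  0.095 ] mid [ 0.6916 -0.035   0.095 ]
heading -179.59368340244524
foot [ 0.6938 -0.0345  0.005 ]
```

Estimates: wide bushing (0.4645, -0.291), gauge (0.512, 0.188), focus (0.619, -0.037, 0.232) with the camera looking along -x. Moving in now.

Emit:
{"op": "carry_out", "data": {
  "targets": "0 0 0.3 0 0 1 1;0 0 0.3 0 0 1 1;0 0 0.3 0 0 1 1;0 0 0.3 0 0 1 1;0 0 0.3 0 0 1 1;0 0 0.3 0 0 1 1;0 0 0.3 0 0 1 1;0 0 0.3 0 0 1 1",
  "newtons": 60
}}

```text
time: 0.77
ee_pos: [0.1718, 0.5224, 0.3077]
tcp_rot: [-180.0, 0.0, 115.7]
wrist_force: [0.0, 0.6, -0.3]
opening: 0.0855
grasp_force: 0.0
```

Emit:
{"op": "carry_out", "data": {
  "targets": "-0.9 -0.1 0 0 0 0 1;-0.9 -0.1 0 0 0 0 1;-0.9 -0.1 0 0 0 0 1;-0.9 -0.1 0 0 0 0 1;-0.9 -0.1 0 0 0 0 1;-0.9 -0.1 0 0 0 0 1;-0.9 -0.1 0 0 0 0 1;-0.9 -0.1 0 0 0 0 1"
}}

```text
time: 1.43
ee_pos: [0.2691, 0.2479, 0.3084]
tcp_rot: [180.0, 0.0, 116.0]
wrist_force: [1.0, 0.1, 0.7]
opening: 0.0851
grasp_force: 0.0
```

Emit:
{"op": "carry_out", "data": {
  "targets": "-0.9 -0.1 0 0 0 0 1;-0.9 -0.1 0 0 0 0 1;-0.9 -0.1 0 0 0 0 1;-0.9 -0.1 0 0 0 0 1;-0.9 -0.1 0 0 0 0 1;-0.9 -0.1 0 0 0 0 1;-0.9 -0.1 0 0 0 0 1;-0.9 -0.1 0 0 0 0 1"
}}

```text
time: 2.1
ee_pos: [0.3663, -0.0254, 0.3087]
tcp_rot: [180.0, 0.0, 115.9]
wrist_force: [0.9, 0.5, -0.3]
opening: 0.0853
grasp_force: 0.0
```

Emit:
{"op": "carry_out", "data": {
  "targets": "-0.88 -0.09 0 0 0 0 1;-0.88 -0.09 0 0 0 0 1;-0.88 -0.09 0 0 0 0 1;-0.88 -0.09 0 0 0 0 1;-0.88 -0.09 0 0 0 0 1;-0.88 -0.09 0 0 0 0 1;-0.88 -0.09 0 0 0 0 1;-0.88 -0.09 0 0 0 0 1"
}}

```text
time: 2.77
ee_pos: [0.4639, -0.2911, 0.3082]
tcp_rot: [-180.0, -0.0, 115.9]
wrist_force: [0.1, 0.1, 0.7]
opening: 0.0855
grasp_force: 0.0
```

Emit:
{"op": "carry_out", "data": {
  "targets": "0 0 0.5 0 0 0 1;0 0 0.5 0 0 0 1;0 0 0.5 0 0 0 1;0 0 0.4 0 0 0 1;0 0 0 0 0 0 1;0 0 0 0 0 0 1;0 0 0 0 0 0 1;0 0 0 0 0 0 1"
}}

```text
time: 3.43
ee_pos: [0.4641, -0.2894, 0.2341]
tcp_rot: [179.9, 0.1, 116.0]
wrist_force: [0.2, 0.4, -0.8]
opening: 0.0849
grasp_force: 0.0
```

```bash
python3 - <<'E'
from workcell import camera
import cv2
im=camera("side")[220:320,140:260];t=camera("top")[190:290,280:380]
import numpy as np
f=lambda a:cv2.resize(a,(400,400) if a.shape[1]==100 else (400,400*100//120),interpolation=cv2.INTER_CUBIC)
a=cv2.resize(im,None,fx=3.6,fy=3.6,interpolation=2);b=cv2.resize(t,None,fx=3.6,fy=3.6,interpolation=2)
cv2.imwrite('pics/g1.png',np.hstack([a,b])[:,:,::-1])
E
```

```text
(no output)
```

View pics/g1.png

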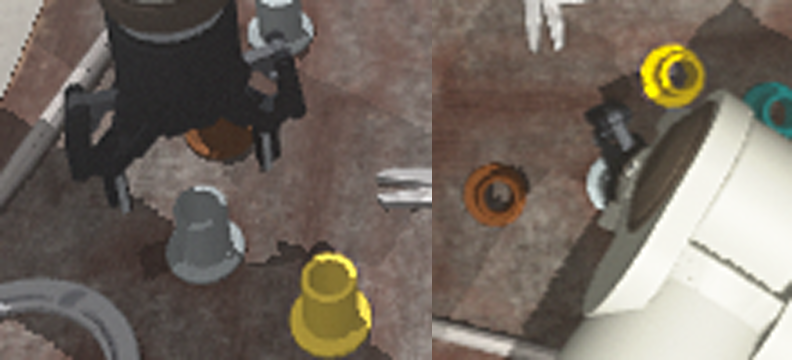

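```bash
python3 - <<'E'
from h import *
for p in([.4641,-.2894,.074],[.4641,-.2894,.066],[.4645,-.291,.05],[.4641+.9*.0427,-.2894+.438*.0427,.074],[.4641-.9*.0427,-.2894-.438*.0427,.074]):print(p,proj("side",p).round(1))
E
```

```text
[0.4641, -0.2894, 0.074] [193.2 269.7]
[0.4641, -0.2894, 0.066] [193.5 271.8]
[0.4645, -0.291, 0.05] [194.1 276.6]
[0.50253, -0.2706974, 0.074] [210.8 264.4]
[0.42567, -0.3081026, 0.074] [175.1 275.1]
```

The fingers straddle the bushing, seen at left-crop (204,205), with about 2–3 mm of offset in x. The brown and yellow ones are clear. Descend and grip.

Emit:
{"op": "carry_out", "data": {
  "targets": "0 0.05 0.4 0 0 0 1;0 0 0.4 0 0 0 1;0 0 0.25 0 0 0 1;0 0 0.17 0 0 0 1;0 0 0 0 0 0 1;0 0 0 0 0 0 -1;0 0 0 0 0 0 -1;0 0 0 0 0 0 -1"
}}

```text
time: 4.2
ee_pos: [0.4658, -0.2886, 0.1848]
tcp_rot: [180.0, 0.1, 116.0]
wrist_force: [-0.2, 0.6, -0.5]
opening: 0.0517
grasp_force: 0.0
```

Emit:
{"op": "carry_out", "data": {
  "targets": "0 0 0 0 0 0 -1;0 0 0 0 0 0 -1;0 0 0 0 0 0 -1;0 0 0 0 0 0 -1;0 0 0 0 0 0 -1;0 0 0 0 0 0 -1;0 0 0 0 0 0 -1;0 0 0 0 0 0 -1"
}}

```text
time: 4.87
ee_pos: [0.4657, -0.2885, 0.1849]
tcp_rot: [180.0, 0.1, 116.0]
wrist_force: [-1.5, 0.2, 6.0]
opening: 0.0354
grasp_force: 59.6
```

Emit:
{"op": "carry_out", "data": {
  "targets": "0 0 -0.4 0 0 0 -1;0 0 -0.8 0 0 0 -1;0 0 -0.9 0 0 0 -1;0 0 -0.9 0 0 0 -1;0.8 0.5 0 0 0 0 -1;0.8 0.5 0 0 0 0 -1;0.8 0.5 0 0 0 0 -1;0.8 0.5 0 0 0 0 -1"
}}

```text
time: 5.53
ee_pos: [0.4812, -0.1369, 0.3039]
tcp_rot: [180.0, -0.0, 115.9]
wrist_force: [1.1, 1.0, -2.4]
opening: 0.0357
grasp_force: 60.5
```

Emit:
{"op": "carry_out", "data": {
  "targets": "0.8 0.5 0 0 0 0 -1;0.8 0.5 0 0 0 0 -1;0.8 0.5 0 0 0 0 -1;0.8 0.5 0 0 0 0 -1;0.8 0.5 0 0 0 0 -1;0.8 0.5 0 0 0 0 -1;0.8 0.4 0 0 0 0 -1;0.4 0.2 0 0 0 0 -1"
}}

```text
time: 6.2
ee_pos: [0.5056, 0.1439, 0.3036]
tcp_rot: [-180.0, -0.1, 116.1]
wrist_force: [0.4, -0.4, -3.3]
opening: 0.0357
grasp_force: 60.5
```

Emit:
{"op": "carry_out", "data": {
  "targets": "0.5 0.3 0 0 0 0 -1;0.42 0.32 0 0 0 0 -1;0 0 0.3 0 0 0 -1;0 0 0.3 0 0 0 -1;0 0 0.2 0 0 0 -1;0 0 0 0 0 0 -1;0 0 0 0 0 0 -1;0 0 0 0 0 0 -1"
}}

```text
time: 6.87
ee_pos: [0.5121, 0.1838, 0.2722]
tcp_rot: [180.0, 0.0, 115.9]
wrist_force: [0.2, -0.1, -2.8]
opening: 0.036
grasp_force: 60.7
```

```bash
python3 - <<'E'
from workcell import camera,monitor
import cv2,numpy as np
print(monitor.get_obs()["ee_pos"])
im=camera("side");t=camera("top");np.save('pics/s2.npy',im)
a=cv2.resize(im[130:190,210:265],None,fx=8,fy=8,interpolation=2);b=cv2.resize(t[194:254,150:190],None,fx=8,fy=8,interpolation=2)
cv2.imwrite('pics/g2.png',np.hstack([a,b])[:,:,::-1])
E
```

```text
[0.51212353 0.18375804 0.27217394]
```

View pics/g2.png

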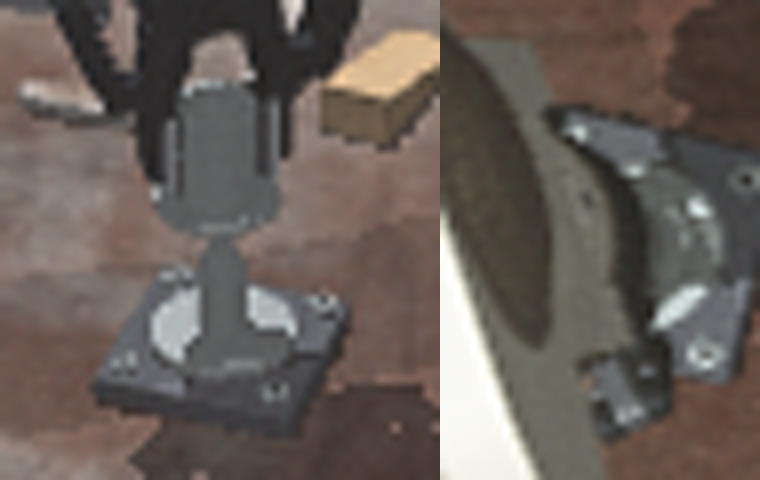

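```bash
python3 - <<'E'
from h import *
from scipy.optimize import least_squares
th=np.linspace(0,2*np.pi,200)
def ext(x,y,z,r):
    p=np.array([proj("side",[x+r*np.cos(a),y+r*np.sin(a),z]) for a in th]);return p[:,0].min(),p[:,0].max(),p[:,1].min(),p[:,1].max()
def fit(z,r,obs):
    f=lambda p:[e-o for e,o in zip(ext(*p,z,r),obs) if o]
    s=least_squares(f,[.512,.187]);return s.x.round(4),s.fun.round(2)
o=-.5
print("shoulder",fit(.02,.032,(210+150/8+o,210+298/8+o,130+283/8+o,None)))
print("shoulder",fit(.02,.032,(210+150/8+o,210+298/8+o,130+283/8+o,130+373/8+o)))
print("flange",fit(.0872,.027,(210+150/8+o,210+281/8+o,None,130+240/8+o)))
E
```

```text
shoulder (array([0.5158, 0.1868]), array([ 0.01, -0.01,  0.  ]))Traceback (most recent call last):
  File "<stdin>", line 11, in <module>
  File "<stdin>", line 8, in fit
    return func(*args, **kwargs)
    result = trf(vector_fun.fun, vector_fun.jac, x0, f0, J0, lb, ub, ftol, xtol,
                 gtol, max_nfev, x_scale, loss_function, tr_solver,
                 tr_options.copy(), verbose, callback=callback_wrapped)
    return trf_no_bounds(
        fun, jac, x0, f0, J0, ftol, xtol, gtol, max_nfev, x_scale,
        loss_function, tr_solver, tr_options, verbose, callback=callback)
    f_new = fun(x_new)
    self._update_fun()
    ~~~~~~~~~~~~~~~~^^
    self.f = self.fun_wrapped(xp_copy(self.x))
             ~~~~~~~~~~~~~~~~^^^^^^^^^^^^^^^^^
    return np.atleast_1d(self.fun(x))
                         ~~~~~~~~^^^
    return self.f(x, *self.args, **self.kwargs)
           ~~~~~~^^^^^^^^^^^^^^^^^^^^^^^^^^^^^^
  File "<stdin>", line 7, in <lambda>
  File "<stdin>", line 5, in ext
  File "h.py", line 9, in proj
    c=get_calibration(n);q=np.array(c["view"])@np.append(p,1);return np.array([c["cx"]+c["fx"]*q[0]/q[2],c["cy"]+c["fy"]*q[1]/q[2]])
ValueError: time passes only in moves, steps and waits
```

```bash
sed -i 's/^from workcell import get_calibration/import workcell,functools\nget_calibration=functools.lru_cache(workcell.get_calibration)/' h.py; cat > fit.py <<'E'
from h import *
from scipy.optimize import least_squares
th=np.linspace(0,2*np.pi,200)
def ext(x,y,z,r):
    p=np.array([proj("side",[x+r*np.cos(a),y+r*np.sin(a),z]) for a in th]);return p[:,0].min(),p[:,0].max(),p[:,1].min(),p[:,1].max()
def fit(z,r,obs):
    f=lambda p:[e-o for e,o in zip(ext(*p,z,r),obs) if o]
    s=least_squares(f,[.512,.187],diff_step=1e-3);return s.x.round(4),s.fun.round(2)
E
python3 - <<'E'
from fit import *
o=-.5
print("shoulder",fit(.02,.032,(210+150/8+o,210+298/8+o,130+283/8+o,130+373/8+o)))
print("flange",fit(.0872,.027,(210+150/8+o,210+281/8+o,None,130+240/8+o)))
E
```

```text
shoulder (array([0.5159, 0.1858]), array([ 0.  , -0.01,  0.18, -0.16]))
flange (array([0.5138, 0.1812]), array([ 0.09, -0.09,  0.01]))
```

The left crop shows the bushing flange centred at (215,215), slightly left of and in front of the pin at (222,300). Correcting by about +2 mm x and +5 mm y, then easing down.

Emit:
{"op": "carry_out", "data": {
  "targets": "0.1 0.1 0 0 0 0 -1;0 0 0 0 0 0 -1;0 0 0.2 0 0 0 -1;0 0 0.2 0 0 0 -1;0 0 0.2 0 0 0 -1;0 0 0.2 0 0 0 -1;0 0 0 0 0 0 -1;0 0 0 0 0 0 -1"
}}

```text
time: 7.63
ee_pos: [0.5137, 0.1897, 0.239]
tcp_rot: [-179.9, -0.0, 116.0]
wrist_force: [0.9, 0.0, -2.2]
opening: 0.0354
grasp_force: 60.7
```

Emit:
{"op": "carry_out", "data": {
  "targets": "0 0 0.05 0 0 0 -1;0 0 0.05 0 0 0 -1;0 0 0.05 0 0 0 -1;0 0 0.05 0 0 0 -1;0 0 0 0 0 0 -1;0 0 0 0 0 0 -1;0 0 0 0 0 0 -1;0 0 0 0 0 0 -1"
}}

```text
time: 8.3
ee_pos: [0.514, 0.1898, 0.232]
tcp_rot: [180.0, 0.0, 116.0]
wrist_force: [-1.0, 0.3, -2.2]
opening: 0.0357
grasp_force: 60.7
```

Emit:
{"op": "carry_out", "data": {
  "targets": "0 0 0.1 0 0 0 -1;0 0 0.1 0 0 0 -1;0 0 0.1 0 0 0 -1;0 0 0.1 0 0 0 -1;0 0 0.1 0 0 0 -1;0 0 0.05 0 0 0 -1;0 0 0 0 0 0 -1;0 0 0 0 0 0 -1"
}}

```text
time: 8.97
ee_pos: [0.5139, 0.1898, 0.2098]
tcp_rot: [-180.0, 0.0, 116.0]
wrist_force: [0.7, 0.8, -1.7]
opening: 0.0354
grasp_force: 60.7
```

Emit:
{"op": "carry_out", "data": {
  "targets": "0 0 0.05 0 0 0 -1;0 0 0.03 0 0 0 -1;0 0 0.02 0 0 0 -1;0 0 0.02 0 0 0 -1;0 0 0 0 0 0 -1;0 0 0 0 0 0 -1;0 0 0 0 0 0 -1;0 0 0 0 0 0 -1"
}}

```text
time: 9.63
ee_pos: [0.514, 0.1898, 0.2051]
tcp_rot: [180.0, -0.0, 116.0]
wrist_force: [-0.4, -0.4, -3.2]
opening: 0.0353
grasp_force: 60.7
```

Emit:
{"op": "carry_out", "data": {
  "targets": "0 0 0.01 0 0 0 -1;0 0 0 0 0 0 -1;0 0 0.01 0 0 0 -1;0 0 0 0 0 0 -1;0 0 0.01 0 0 0 -1;0 0 0 0 0 0 -1;0 0 0.01 0 0 0 -1;0 0 0 0 0 0 -1"
}}

```text
time: 10.3
ee_pos: [0.5139, 0.1898, 0.2049]
tcp_rot: [179.9, 0.0, 116.0]
wrist_force: [-5.4, -1.7, 10.8]
opening: 0.0354
grasp_force: 61.8
```

Emit:
{"op": "carry_out", "data": {
  "targets": "0 0 0.01 0 0 0 -1;0 0 0.01 0 0 0 -1;0 0 0 0 0 0 -1;0 0 0 0 0 0 -1;0 0 0 0 0 0 -1;0 0 0 0 0 0 -1;0 0 0 0 0 0 -1;0 0 0 0 0 0 -1"
}}

```text
time: 10.97
ee_pos: [0.5138, 0.1898, 0.2048]
tcp_rot: [179.9, 0.0, 116.0]
wrist_force: [-8.1, -2.9, 17.7]
opening: 0.0353
grasp_force: 62.3
```

```bash
python3 - <<'E'
from workcell import camera,monitor
import cv2,numpy as np
print({k:np.round(monitor.get_obs()[k],4) for k in("torque","wrist_force")})
im=camera("side")
cv2.imwrite('pics/g3.png',cv2.resize(im[130:190,200:270],None,fx=8,fy=8,interpolation=2)[:,:,::-1])
E
```

```text
{'torque': array([-6.5770e-01,  1.7547e+00, -4.0000e-04]), 'wrist_force': array([-8.1126, -2.8635, 17.7161])}
```

View pics/g3.png

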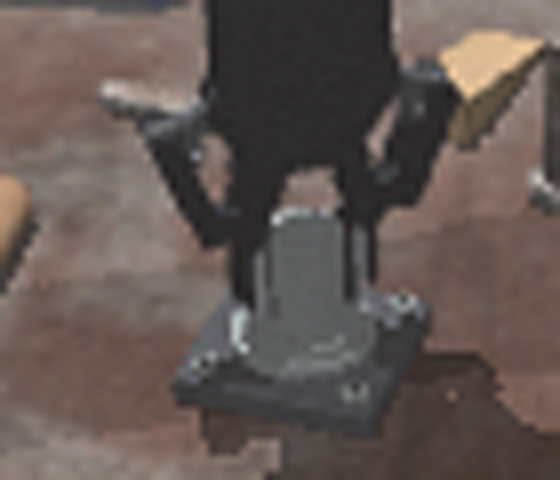

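The flange lies on the shoulder with about 20 N of contact (crop at (310,350)). Now I'll lift off, carry it across and tilt.

Emit:
{"op": "carry_out", "data": {
  "targets": "0 0 -0.1 0 0 0 -1;0 0 -0.2 0 0 0 -1;0 0 -0.6 0 0 0 -1;0 0 -0.8 0 0 0 -1;0 0 -0.8 0 0 0 -1;0 0 -0.8 0 0 0 -1;0 0 -0.8 0 0 0 -1;0 0 -0.65 0 0 0 -1"
}}

```text
time: 11.68
ee_pos: [0.5138, 0.1898, 0.3954]
tcp_rot: [179.9, 0.0, 116.0]
wrist_force: [0.4, 0.2, -2.9]
opening: 0.0357
grasp_force: 60.7
```

Emit:
{"op": "carry_out", "data": {
  "targets": "-0.66 -0.26 0 0 0 0 -1;-0.66 -0.26 0 0 0 0 -1;-0.66 -0.26 0 0 0 0 -1;-0.66 -0.26 0 0 0 0 -1;-0.66 -0.26 0 0 0 0 -1;-0.66 -0.26 0 0 0 0 -1;-0.66 -0.26 0 0 0 0 -1;-0.66 -0.26 0 0 0 0 -1"
}}

```text
time: 12.35
ee_pos: [0.5315, -0.0379, 0.3928]
tcp_rot: [180.0, 0.0, 116.0]
wrist_force: [-0.2, -0.0, -3.1]
opening: 0.0353
grasp_force: 60.8
```

Emit:
{"op": "carry_out", "data": {
  "targets": "0 0 0 -0.55 -0.27 0 -1;0 0 0 -0.55 -0.27 0 -1;0 0 0 -0.55 -0.27 0 -1;0 0 0 -0.55 -0.27 0 -1;0 0 0 -0.55 -0.27 0 -1;0 0 0 -0.55 -0.27 0 -1;0 0 0 -0.55 -0.27 0 -1;0 0 0 -0.55 -0.27 0 -1"
}}

```text
time: 13.02
ee_pos: [0.5314, -0.0365, 0.3927]
tcp_rot: [154.3, 12.0, 113.2]
wrist_force: [-0.2, -0.4, -2.7]
opening: 0.0358
grasp_force: 60.9
```

Emit:
{"op": "carry_out", "data": {
  "targets": "0 0 0 0 0 0 -1;0 0 0 0 0 0 -1;0 0 0 0 0 0 -1;0 0 0 0 0 0 -1;0 0 0 0 0 0 -1;0 0 0 0 0 0 -1;0 0 0 0 0 0 -1;0 0 0 0 0 0 -1"
}}

```text
time: 13.68
ee_pos: [0.5317, -0.0365, 0.3926]
tcp_rot: [154.4, 12.0, 113.2]
wrist_force: [-0.0, 0.4, -2.9]
opening: 0.0355
grasp_force: 61.0
```

```bash
python3 - <<'E'
from workcell import camera,monitor
from scipy.spatial.transform import Rotation as Ro
import cv2,numpy as np
o=monitor.get_obs();R=Ro.from_euler('xyz',o["tcp_rot"],degrees=True).as_matrix();p=o["ee_pos"];off=np.array([-.438*0+0,0,0])
xo=Ro.from_euler('xyz',[180,0,116],degrees=True).as_matrix().T@np.array([-.0003,-.0025,0])
print("face",(p+R@(xo+[0,0,.185])).round(4),"z",R[:,2].round(4),"tcp",p.round(4),R.round(3).tolist())
im=camera("side");t=camera("top");np.save('pics/s4.npy',im);np.save('pics/t4.npy',t)
a=cv2.resize(im[150:240,235:315],None,fx=6,fy=6,interpolation=2);b=cv2.resize(t[130:220,225:275],None,fx=6,fy=6,interpolation=2)
cv2.imwrite('pics/g4.png',np.hstack([a,b])[:,:,::-1])
E
```

```text
face [ 0.6184 -0.0393  0.2292] z [ 0.4704 -0.0016 -0.8825] tcp [ 0.5317 -0.0365  0.3926] [[-0.386, 0.794, 0.47], [0.899, 0.438, -0.002], [-0.207, 0.422, -0.882]]
```

View pics/g4.png

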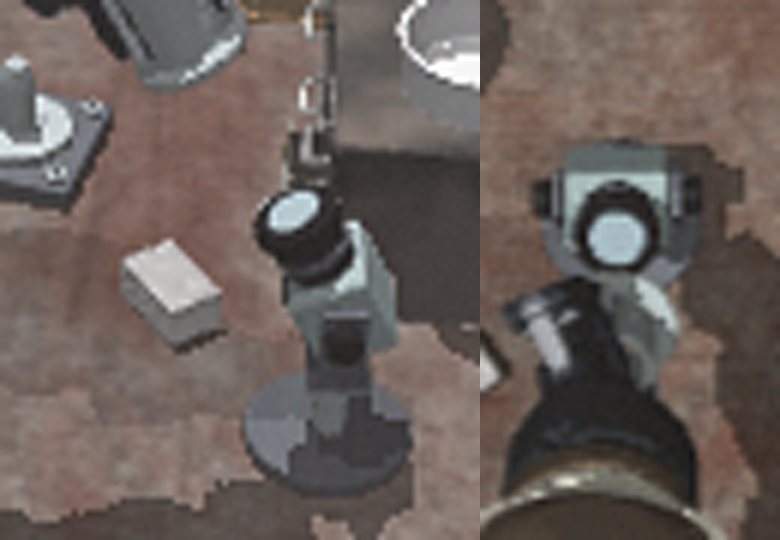

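The bushing now hangs tilted over the lens. The side crop shows the flange rim from (145,82) to (246,40) with the lens at (294,212). The top crop shows the flange's right edge at about 678 and the lens at (617,237). I'll check both against the prediction.

```bash
python3 - <<'E'
from h import *
c=np.array([.6184,-.0393,.2292]);z=np.array([.4704,-.0016,-.8825]);u=np.array([.8825,0,.4704]);v=np.cross(z,u)
th=np.linspace(0,2*np.pi,90)
P=[c-z*h+.027*(np.cos(a)*u+np.sin(a)*v) for a in th for h in(0,.006)]
for n,im,r in(("side",np.load('pics/s4.npy'),(150,195,250,285)),("top",np.load('pics/t4.npy'),(165,215,240,262))):
    q=np.array([proj(n,p) for p in P]);print(n,"pred min",q.min(0).round(1),"max",q.max(0).round(1),"c",proj(n,c).round(1),"focus",proj(n,[.619,-.037,.232]).round(1),"lens",proj(n,[.6665,-.036,.143]).round(1))
    hsv=cv2.cvtColor(im,cv2.COLOR_RGB2HSV);m=(hsv[...,1]<40)&(hsv[...,2]>75)
    s=m[r[0]:r[1],r[2]:r[3]].astype(np.uint8);nn,l,st,ce=cv2.connectedComponentsWithStats(s)
    for k in np.argsort(-st[1:,4])[:3]+1:print("  blob",st[k][:2]+[r[2],r[0]],st[k][:2]+st[k][2:4]+[r[2]-1,r[0]-1],st[k][4])
E
```

```text
side pred min [255.9 150. ] max [275.5 165.4] c [266.1 158.5] focus [266.4 157.1] lens [282.5 184.7]
  blob [252 150] [284 165] 274
  blob [278 173] [284 188] 49
  blob [255 190] [267 194] 43
top pred min [237.2 173.8] max [258.  193.8] c [247.6 183.4] focus [246.7 183.1] lens [247.2 169. ]
  blob [240 165] [259 195] 207
  blob [243 165] [252 173] 74
  blob [240 208] [259 214] 67
```

Emit:
{"op": "carry_out", "data": {
  "targets": "-0.02 0.05 -0.02 -0.03 0.06 0 -1;0 0.04 -0.02 0 0 0 -1;0 0 0 0 0 0 -1;0 0 0 0 0 0 -1;0 0 0 0 0 0 -1;0 0 0 0 0 0 -1;0 0 0 0 0 0 -1;0 0 0 0 0 0 -1"
}}

```text
time: 14.45
ee_pos: [0.5339, -0.0356, 0.3957]
tcp_rot: [154.3, 11.7, 113.4]
wrist_force: [-0.4, 0.3, -3.3]
opening: 0.0354
grasp_force: 61.0
```

```bash
python3 - <<'E'
from workcell import camera,monitor
from scipy.spatial.transform import Rotation as Ro
import cv2,numpy as np
o=monitor.get_obs();R=Ro.from_euler('xyz',o["tcp_rot"],degrees=True).as_matrix()
xo=Ro.from_euler('xyz',[180,0,116],degrees=True).as_matrix().T@np.array([-.0003,-.0025,0])
print("face",(o["ee_pos"]+R@(xo+[0,0,.185])).round(4),R[:,2].round(4),np.abs(o["qd"]).max())
im=camera("side");t=camera("top")
a=cv2.resize(im[130:230,230:320],None,fx=5,fy=5,interpolation=2);b=cv2.resize(t[130:230,220:280],None,fx=5,fy=5,interpolation=2)
cv2.imwrite('pics/g5.png',np.hstack([a,b])[:,:,::-1])
E
```

```text
face [ 0.6208 -0.0372  0.2324] [ 0.4708  0.0051 -0.8823] 0.04973274063278316
```

View pics/g5.png

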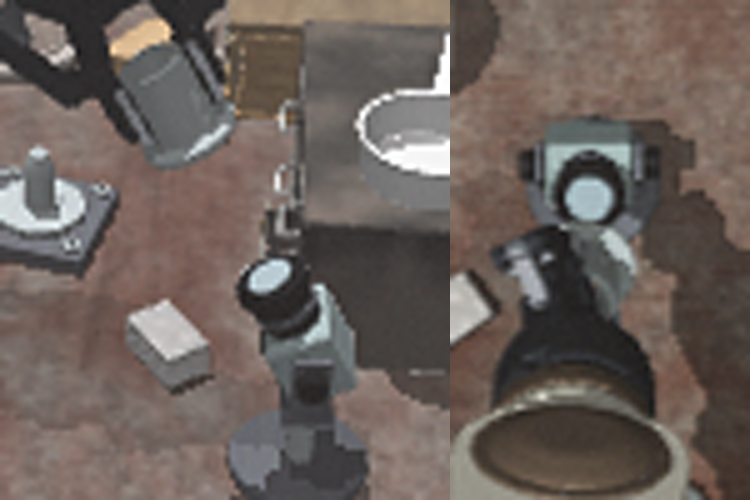

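The side crop shows the flange at about (195,140), square to the lens at (270,275). In the top crop it sits in line with the lens at (587,195). The arm is steady and clear of the camera, so I'm handing in.

```bash
python3 -c "
from workcell import bot
print(bot.job_done())"
```

```text
the job is handed in; nothing more can be done
None
```

I picked up the wide-bored bushing, seated it flange-down on the gauge shoulder and lifted it off. It is now held steady at the camera's focus point, square to the lens to within my measurements (about 3 mm and 1–2°), and the job was handed in at about 14.6 s.

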